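# Bring the red-capped jar to the front of the spice carousel

## Task

Take the blue-handled turning pin out of its wooden stand, put it fully down into the brass socket on the edge of the spice carousel, and use it as a handle to turn the carousel until the jar with the red cap stands squarely in front, in line with the black pointer on the foot. Turn it gently and only by the pin: touch neither the jars nor the carousel with the hand, keep every jar standing upright on the tray, and leave the other things alone. Finish still gripping the seated pin, holding the carousel still there; do not let go.

Things in the scene. Friction and masses are not known exactly. Their poses are not given: they have to be found in the camera images.
- turning_pin: the loose turning pin, standing upright in its wooden stand at the start: round steel shaft 10 mm thick with a tapered foot (5 mm across at the very end), above it a round blue plastic handle 22 mm thick and 54 mm long, with a thin steel flange 28 mm wide under the handle; 165 mm long overall, 90 g. Origin: the foot end; z runs up the pin to the handle, so the flange is at 107 to 111 mm and the handle at 111 to 165 mm from the origin
- pin_stand: fixed dark wooden block 80x80x60 mm with a 12 mm hole, 50 mm deep, in the middle of its top, which holds the pin. Origin: centre of its underside, on the drainer
- socket (a point): middle of the mouth of the brass socket, an upright cup on the outer edge of the carousel's tray, 113 mm from the tray's axis. Bore 13 mm across and 24 mm deep, widening at the mouth to about 21 mm over the top 7 mm; open upward; it turns with the tray. The cup is 34 mm wide at its mouth and stands 27 mm above the tray
- carousel: fixed dark foot of the spice carousel, 200 mm across. Origin: on the carousel's vertical axis, on the upper face of a wooden hob cover board (22 mm thick, fixed). Its -x axis points to the front: to the black pointer. Over it lies a round wooden tray 260 mm across with a cork mat, a low rail and in the middle a knobbed post whose top is 119 mm above the origin; tray top 24 mm, socket mouth 51 mm above the origin; the jars stand loose on the mat, about 58 mm from the axis
- pointer (a point): the black arrow-shaped tab that sticks out from the foot under the tray and marks the front; this point is 150 mm from the axis, 8 mm above the foot's underside. It does not turn with the tray
- tray (a joint): angle of the carousel's tray (rad), growing counter-clockwise seen from above; turns freely many times round, with slight friction (some 0.03 N m), and stays where it is left. At 0 the socket lies in the direction opposite to the pointer (carousel +x)
- jar_red: spice jar with red screw cap (red-brown glass), 40 mm wide, 106 mm high, standing loose on the tray, its underside about 26 mm above the foot's underside: the marked jar, the only one with a red cap. Origin: centre of its underside, z up
- jar_green: spice jar with green cap (green glass), 40 mm wide, 106 mm high, standing loose on the tray, its underside about 26 mm above the foot's underside. Origin: centre of its underside, z up
- jar_white: spice jar with white cap (white with a blue band), 42 mm wide, 98 mm high, standing loose on the tray, its underside about 26 mm above the foot's underside. Origin: centre of its underside, z up
- jar_black: spice jar with black cap (dark brown), 40 mm wide, 94 mm high, standing loose on the tray, its underside about 26 mm above the foot's underside. Origin: centre of its underside, z up
- jar_blue: spice jar with dark navy cap (green with a dark label), 42 mm wide, 110 mm high, standing loose on the tray, its underside about 26 mm above the foot's underside. Origin: centre of its underside, z up
- mug: to be left alone: pink and white mug, 90 mm wide, 105 mm high. Origin: centre of its underside
- matchbox: to be left alone: red matchbox lying flat, 65x110x22 mm. Origin: centre of its underside
- scourer: to be left alone: dark scouring pad, 120x82x38 mm. Origin: centre of its underside
- honey: to be left alone: honey jar with dark lid, 65 mm wide, 86 mm high. Origin: centre of its underside
- tin: to be left alone: small printed tin, 58 mm wide, 72 mm high. Origin: centre of its underside
Not all that is in view belongs to the job. There is more than one size of the jar_red; the one meant has the size given above.

How it is judged (in metres and radians):
On the way, in this order (a step that is already met when the one before it is completed fails the run):
1. the pin is seated in the brass socket (z of turning_pin in the frame of socket below -0.015 m and horizontal distance between turning_pin and socket below 0.006 m and angle between turning_pin's own z axis and vertical below 0.15 rad), for 0.2 s.
2. turned by the held pin, the red-capped jar stands in front, at the pointer (all of step 1 and contact force between the fingers and turning_pin above 2 N and x of jar_red in the frame of carousel below -0.035 m and y of jar_red in the frame of carousel between -0.01 and 0.01 m), for 0.2 s.
At the end, for the whole second after the job is handed in: Pin seated (foot over 15 mm below the socket mouth, within 6 mm of its middle, tilt under 0.15 rad) and gripped (over 2 N); red-capped jar in front, within 10 mm of the line from axis to pointer; tray under 0.05 rad/s; all five jars upright on the tray, within 85 mm of its axis (all of step 2 and velocity of joint tray between -0.05 and 0.05 rad/s and angle between each of jar_red, jar_green, jar_white, jar_black, jar_blue's own z axis and vertical below 0.15 rad and horizontal distance between each of jar_red, jar_green, jar_white, jar_black, jar_blue and carousel below 0.085 m and z of each of jar_red, jar_green, jar_white, jar_black, jar_blue in the frame of carousel above 0.02 m); the arm keeps its last pose, push and grip.
It fails at once if a jar is toppled (tilted over 0.35 rad) (angle between any of jar_red, jar_green, jar_white, jar_black, jar_blue's own z axis and vertical above 0.35 rad).
It fails at once if the hand pushes a jar or the carousel itself (over 2 N) (contact force between any of the fingers, the arm and jar_red above 2 N or contact force between any of the fingers, the arm and jar_green above 2 N or contact force between any of the fingers, the arm and jar_white above 2 N or contact force between any of the fingers, the arm and jar_black above 2 N or contact force between any of the fingers, the arm and jar_blue above 2 N or contact force between any of the fingers, the arm and carousel above 2 N).
It fails at once if a bystander is pushed over 30 mm from its place (distance of any of mug, matchbox, scourer, honey, tin from where it was at the start of the episode above 0.03 m).
It also fails if it takes over 58 s, if anything falls off the work surface, if the arm or the gripper's body presses on something with over 40 N, if the wrist force passes 120 N, or if a joint passes its speed limit or range.

## Robot

A 6-joint arm with a two-finger parallel gripper is mounted at the origin on a cart in front of the work surface, level with it; the furniture and walls round the work are solid. World frame = base frame: x ahead of the robot, y to its left, z up, the work surface at z = 0. Lengths are in m, angles in degrees, forces in N, time in s.
With the tool pointing down it reaches from about 0.3 to 0.75 m from the base axis. Payload 8.5 kg.
Tool frame: the origin (TCP) lies on the centre line of the jaws, within the pads' length; the fingertips stand 19 mm ahead of it and the grasp point (between the pads) is the TCP; z points along the fingers, x is the direction in which the jaws open and shut, and the axes are right-handed (so a half turn about z gives the same grasp; the last joint's range is limited). The gripper opens to 85 mm and grips with 20 to 120 N. Pads are 22 mm wide; open, the fingers measure 114 mm over their backs; the gripper's body (76 mm by 85 mm) begins 54 mm behind the grasp point. The pads swing forward as they close: fully open they stand 13 mm farther back than shut.
Start: joints at [56.82, 21.807, 74.336, -0, 83.858, -12.336], TCP at [0.196, 0.514, 0.217] pointing down, gripper open.
Joint ranges: [-178.18, 178.18], [-50.72, 133.34], [12.68, 142.11], [-81.47, 261.47], [9.98, 163.14], [-165.26, 165.26]. Speed limits (degrees/s): [136.94, 136.94, 180, 180, 180, 180].

## Interface

Orientations are given as a 3x3 rotation matrix whose columns are the frame's x, y, z axes.
In Python, from rig import env, cams, order gives the robot as it stands.
- The arm moves only by the tool step_arm, never from a script. Its argument "steps" is a list of rows, each an object with "xyz": the shift along the tool's x, y, z normalised to -1 to 1, where 1 is 0.04 m, a list of three; "turn": the turn, a rotation vector about the tool's x, y, z normalised to -1 to 1, where 1 is 0.08 rad, a list of three; "gripper": the gripper command: -1 is shut, 1 is fully open, values between are in proportion. A call has 1 to 20 rows; each row shifts and turns the commanded pose from where the row before left it, along the tool's axes as they then stand; what a row does not reach is not made up. A row lasts 1/12 s, in which the tool goes at most 41.7 mm and 7.16 degrees, less where a joint would pass 70% of its speed; a pose out of reach is approached as far as the arm can. A call with a number of a shift or a turn outside -1 to 1 is refused whole. A call with a gripper value outside its range is refused whole. The fingers move at their own pace and stop on an object; "squeeze" is the grip in N (left out, the last holds). Time passes only in rows, so rows that do not move let the fingers close. It gives the time, the measured TCP pose, the force and the opening at its end, in the units of the state.
- env.observe(): the state, without advancing time (a new reading comes with each control period).
- cams.get_image(name): name is "scene" or "top" or "wrist"; returns (picture, depth): 384x512x3 uint8, red, green, blue; 384x512 float32, m along the optical axis (not along the pixel's ray), 0 where there is no reading.
- cams.camera_info(name): a dict with "fx", "fy", "cx", "cy" (pixels), "extrinsics" (4x4, takes a point from camera to world coordinates). Camera axes: x right, y down, z forward; pixel columns grow to the right and rows downward; lengths in m; the calibration is good to about 2 mm. A picture is of the moment at which its call begins: read the wrist's pose just before it. camera_info takes no time and is no camera call; for the wrist camera it gives the pose at the moment of the call.
- order.close_job(): hands the job in, once; it reports no verdict.
The state is a dict: "time_s": time; "q": joint angles; "qvel": joint speeds; "joint_efforts": joint torques, N m; "position": TCP position; "tool_rot": TCP orientation; "ft_force": force on the tool from outside, world axes, zero at the start; "wrist_torque": the same for the moment, N m; "grip_width": finger opening in m.
Only numpy, scipy, OpenCV 4.12 (cv2) and the standard library are available. Lean on these libraries where they do the work, as an engineer would, in place of code of your own. Each camera call takes 0.05 s, during which the arm holds its last target. There are 200 camera calls.

## Working session

There is one attempt and no reset: what is moved stays moved. The work goes in short steps, Python scripts to look and compute and a tool call to move; the robot and the scene stay as the last step left them, time stands still between calls to the robot, and variables do not carry over. Pictures are saved under pics/ and viewed, about 8 in all and at most 12, crops included, and the job is handed in when it is done.

Besides the shell and the picture viewer there is one more tool, called after "Call:" as name([rows], argument=value, ...), one row to a line, values as JSON. step_arm: Moves the arm, as the interface text tells. Scaled input: -1 to 1 covers 0.04 m each way for a shift and 0.08 rad each way for a turn. Its arguments: {"type":"object","properties":{"steps":{"type":"array"},"squeeze":{"type":"number"}},"required":["steps"]}

```bash
mkdir -p pics
cat > h.py <<'E'
import numpy as np,cv2
from rig import env,cams,order
def snap(name,fn):
    i=cams.camera_info(name); im,d=cams.get_image(name)
    np.savez('pics/'+fn+'.npz',im=im,d=d,E=i['extrinsics'],k=[i['fx'],i['fy'],i['cx'],i['cy']])
    cv2.imwrite('pics/'+fn+'.png',im[:,:,::-1]); return im,d
def load(fn):
    z=np.load('pics/'+fn+'.npz'); return z['im'],z['d'],np.array(z['E']),z['k']
def ray(fn,u,v,z):  # intersect pixel ray with world height z
    _,_,E,k=load(fn); r=E[:3,:3]@[(u-k[2])/k[0],(v-k[3])/k[1],1]; o=E[:3,3]
    return o+r*(z-o[2])/r[2]
def pt(fn,u,v):
    _,d,E,k=load(fn); Z=d[int(v),int(u)]
    return (E@[(u-k[2])/k[0]*Z,(v-k[3])/k[1]*Z,Z,1])[:3]
def crop(fn,out,u0,v0,u1,v1,s):
    im=load(fn)[0][v0:v1,u0:u1,::-1]; cv2.imwrite('pics/'+out+'.png',cv2.resize(im,None,fx=s,fy=s,interpolation=cv2.INTER_CUBIC))
E
python3 - <<'E'
from h import *
s=env.observe(); print(s)
a,_=snap('scene','s0'); b,_=snap('top','t0')
for n in('scene','top'): print(cams.camera_info(n))
cv2.imwrite('pics/both.png',cv2.resize(np.vstack([a,b])[:,:,::-1],None,fx=.78,fy=.78))
E
```

```text
{'time_s': 0.0, 'q': array([ 5.68194119e+01,  2.18415864e+01,  7.43859063e+01, -7.15622864e-04,
        8.38591578e+01, -1.23364229e+01]), 'qvel': array([ 0.01482893,  0.10114512, -0.01282348,  0.06074533,  0.02062848,
        0.04906933]), 'joint_efforts': array([ 1.21299126e-03, -4.48467028e+01, -2.31274813e+01, -2.10788889e-04,
        4.84161035e-03,  1.03946923e-05]), 'position': array([0.19553326, 0.51371929, 0.21589943]), 'tool_rot': array([[ 3.55825585e-01,  9.34552024e-01, -8.17277341e-04],
       [ 9.34551209e-01, -3.55826388e-01, -1.27254565e-03],
       [-1.48006896e-03, -3.10983225e-04, -9.99998856e-01]]), 'ft_force': array([ 0.46662928, -0.32292809, -0.08221317]), 'wrist_torque': array([ 0.05480462,  0.000356  , -0.02262655]), 'grip_width': 0.0850462423187683}
{'fx': 404.1366841946949, 'fy': 404.1366841946949, 'cx': 260.9578369701804, 'cy': 191.98832653521228, 'extrinsics': array([[ 0.69175263, -0.56668782,  0.44759716, -0.00919839],
       [-0.72208975, -0.54971627,  0.41999812, -0.49548309],
       [ 0.00804363, -0.61374012, -0.78946714,  1.01402362],
       [ 0.        ,  0.        ,  0.        ,  1.        ]])}
{'fx': 384.96754505975287, 'fy': 384.96754505975287, 'cx': 258.05581497002765, 'cy': 193.6976654520716, 'extrinsics': array([[ 1.21996238e-02, -9.81653122e-01,  1.90284830e-01,
         2.71872115e-01],
       [-9.99920375e-01, -1.25907440e-02, -8.46576942e-04,
         2.63526985e-02],
       [ 3.22687247e-03, -1.90259350e-01, -9.81728561e-01,
         1.42086913e+00],
       [ 0.00000000e+00,  0.00000000e+00,  0.00000000e+00,
         1.00000000e+00]])}
```

View pics/t0.png

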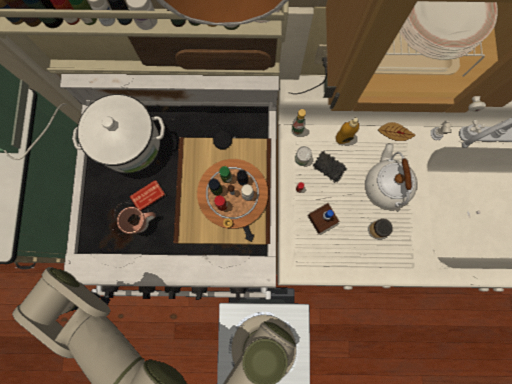

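View pics/s0.png

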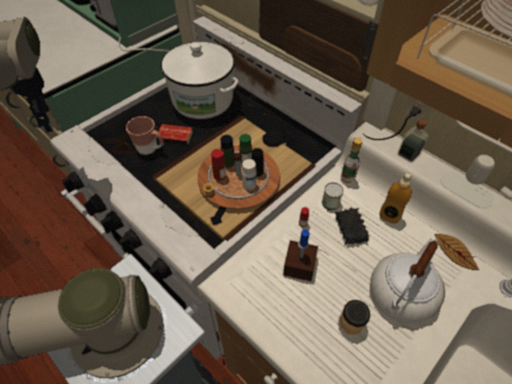

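The top view shows the carousel at about (232,193), the brass socket at (228,224), the pointer tip near (250,236) and the pin stand at (324,217). I'll enlarge these areas.

```bash
python3 - <<'E'
from h import *
crop('t0','c1',185,130,285,255,6)
crop('t0','c2',280,140,400,250,6)
E
python3 -c "
import cv2,numpy as np
a=cv2.imread('pics/c1.png');print(a.shape)
cv2.imwrite('pics/c1.png',cv2.resize(a,None,fx=.8,fy=.8))"
```

```text
(750, 600, 3)
```

View pics/c1.png

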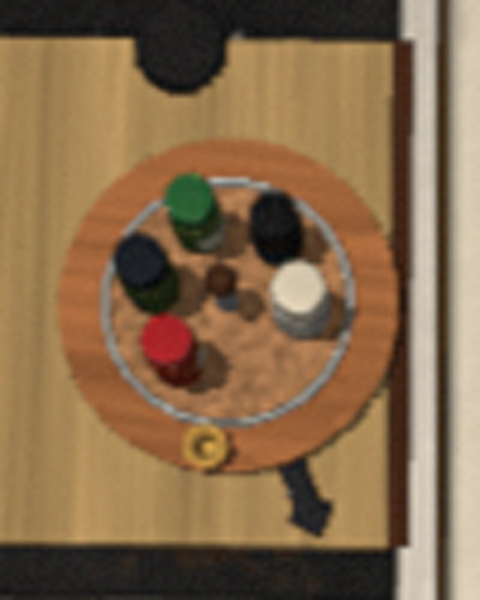

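Run:
```python
from h import *
# rough: heights of board, tray, and pin via depth
for n,u,v in [('board',190,230),('board2',262,150),('tray rim',213,178),('sock',228,224),('pointer',250,236),('post',232,189),('redcap',220,202),('hob',160,240),('drainer',345,240),('pin',328,214),('stand',318,222)]:
    print(n,u,v,pt('t0',u,v).round(4))
for n,u,v in [('pin',305,235),('sock',208,189),('stand',297,255),('redcap',219,155)]: print(n,pt('s0',u,v).round(4))
im,d,E,k=load('t0')
hs=cv2.cvtColor(im,cv2.COLOR_RGB2HSV)
m=cv2.inRange(hs,(100,120,60),(130,255,255)); m[:,:300]=0;m[:,350:]=0
v,u=np.nonzero(m);print('blue',len(u),u.mean(),v.mean(),u.min(),u.max(),v.min(),v.max(), ray('t0',u.mean(),v.mean(),.15))
```

```text
board 190 230 [0.4053 0.2703 0.0244]
board2 262 150 [0.7116 0.0123 0.0221]
tray rim 213 178 [0.5685 0.1776 0.158 ]
sock 228 224 [0.4255 0.1308 0.0545]
pointer 250 236 [0.3857 0.0522 0.0318]
post 232 189 [0.5352 0.1139 0.1404]
redcap 220 202 [0.4883 0.1523 0.1499]
hob 160 240 [ 0.3698  0.384  -0.0042]
drainer 345 240 [ 0.3783 -0.2976 -0.0044]
pin 328 214 [ 0.4495 -0.2048  0.1701]
stand 318 222 [ 0.4359 -0.1889  0.0605]
pin [ 0.4472 -0.2165  0.1717]
sock [0.4342 0.1414 0.0489]
stand [ 0.4468 -0.2031  0.0558]
redcap [0.4924 0.1441 0.1529]
blue 43 329.09302325581393 213.32558139534885 325 333 210 216 [ 0.45462778 -0.21221784  0.15      ]
```

The crop shows the red cap at the front left of the tray, the socket at the front (crop 206,446), and the pointer tip to its right (312,520). Next I'll turn these into positions.

Run:
```python
from h import *
f=lambda x,y:(185+x/4.8,130+y/4.8)
c=[ray('t0',*f(x,y),.046) for x,y in[(58,305),(400,305),(228,138),(228,472)]]
C=np.array([(c[2][0]+c[3][0])/2,(c[0][1]+c[1][1])/2]);print('C',C,'diam',c[2][0]-c[3][0],c[0][1]-c[1][1])
P=ray('t0',*f(312,520),.030);S=ray('t0',*f(206,446),.073);R=ray('t0',*f(167,330),.154);K=ray('t0',*f(221,275),.141)
print('post',K)
for n,p in dict(P=P,S=S,R=R).items():
    e=p[:2]-C;print(n,p,np.hypot(*e),np.degrees(np.arctan2(e[1],e[0])))
for n,x,y,z in[('g',190,192,.154),('k',275,208,.142),('w',300,285,.146),('b',143,257,.158)]:
    p=ray('t0',*f(x,y),z);e=p[:2]-C;print(n,p,np.hypot(*e),np.degrees(np.arctan2(e[1],e[0])))
```

```text
C [0.54000146 0.11732551] diam 0.2578465661231977 0.2590857196448034
post [0.54092985 0.1172703  0.141     ]
P [0.3774634  0.05214824 0.03      ] 0.1751190942609508 -158.14936284354727
S [0.42719336 0.12981014 0.073     ] 0.11349684312426409 173.68469519075995
R [0.49858403 0.15293849 0.154     ] 0.05462314752907655 139.30925061382683
g [0.59783073 0.13977508 0.154     ] 0.06203392582044907 21.216420759286326
k [0.58996351 0.07999947 0.142     ] 0.062365379288933716 -36.76296355095873
w [0.5334004  0.06111413 0.146     ] 0.05659764255945643 -96.69772404095822
b [0.54951642 0.17093285 0.158     ] 0.054445207944089066 79.93518313894538
```

View pics/c2.png

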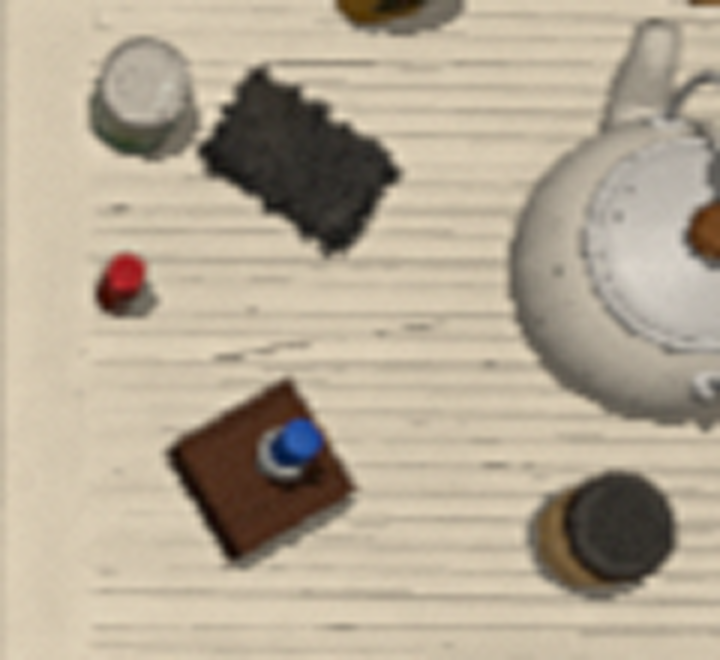

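Call:
step_arm([
  {"xyz": [-0.6,0.51,-0.4],"turn": [0,0,0],"gripper": 1},
  {"xyz": [-0.73,0.62,-0.2],"turn": [0,0,0],"gripper": 1},
  {"xyz": [-0.73,0.62,-0.1],"turn": [0,0,0],"gripper": 1},
  {"xyz": [-0.73,0.62,-0.1],"turn": [0,0,0],"gripper": 1},
  {"xyz": [-0.73,0.62,-0.1],"turn": [0,0,0],"gripper": 1},
  {"xyz": [-0.73,0.62,-0.1],"turn": [0,0,0],"gripper": 1},
  {"xyz": [-0.73,0.62,-0.1],"turn": [0,0,0],"gripper": 1},
  {"xyz": [-0.73,0.62,-0.1],"turn": [0,0,0],"gripper": 1},
  {"xyz": [-0.73,0.62,-0.1],"turn": [0,0,0],"gripper": 1},
  {"xyz": [-0.73,0.62,-0.1],"turn": [0,0,0],"gripper": 1},
  {"xyz": [-0.73,0.62,-0.1],"turn": [0,0,0],"gripper": 1},
  {"xyz": [-0.73,0.62,-0.1],"turn": [0,0,0],"gripper": 1},
  {"xyz": [-0.73,0.62,-0.1],"turn": [0,0,0],"gripper": 1},
  {"xyz": [-0.73,0.62,-0.1],"turn": [0,0,0],"gripper": 1},
  {"xyz": [-0.73,0.62,0],"turn": [0,0,0],"gripper": 1},
  {"xyz": [-0.73,0.62,0],"turn": [0,0,0],"gripper": 1},
  {"xyz": [-0.73,0.62,0],"turn": [0,0,0],"gripper": 1},
  {"xyz": [-0.73,0.62,0],"turn": [0,0,0],"gripper": 1},
  {"xyz": [-0.5,0.4,0],"turn": [0,0,0],"gripper": 1},
  {"xyz": [-0.2,0.2,0],"turn": [0,0,0],"gripper": 1},
])

```text
time_s: 1.77
position: [0.4365, -0.1673, 0.2877]
tool_rot: [[0.359, 0.934, -0.001], [0.934, -0.359, 0.0], [-0.0, -0.001, -1.0]]
ft_force: [0.7, -0.2, 0.2]
grip_width: 0.0855
```

Run:
```python
from h import *
snap('wrist','w1'); s=env.observe(); print(s['time_s'],s['position'],s['q'],s['tool_rot']);print(load('w1')[2:])
```

```text
1.8167 [ 0.43682945 -0.16732338  0.2875525 ] [-3.54922946e+01  1.08252721e+01  7.83255670e+01 -2.38434750e-02
  9.09233397e+01 -1.04480058e+02] [[ 3.58573278e-01  9.33500683e-01 -1.29568925e-03]
 [ 9.33501579e-01 -3.58573049e-01  4.12893952e-04]
 [-7.91624585e-05 -1.35758070e-03 -9.99999075e-01]]
(array([[ 3.59604612e-01,  8.94236909e-01,  2.66504923e-01,
         3.69244568e-01],
       [ 9.33104712e-01, -3.44731326e-01, -1.02351888e-01,
        -1.41208962e-01],
       [ 3.45759065e-04,  2.85483210e-01, -9.58383648e-01,
         4.44774378e-01],
       [ 0.00000000e+00,  0.00000000e+00,  0.00000000e+00,
         1.00000000e+00]]), array([305.70203956, 305.70203956, 255.0923593 , 191.92880246]))
```

View pics/w1.png

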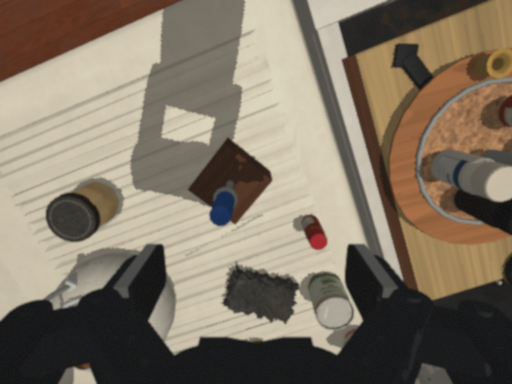

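The wrist view shows the blue handle's top near (221,214), the flange near (230,187), the socket at (497,64) and the pointer tip near (400,50).

Run:
```python
from h import *
im,d,E,k=load('w1')
m=cv2.inRange(cv2.cvtColor(im,cv2.COLOR_RGB2HSV),(100,120,40),(130,255,255)); m[:,:200]=0;m[:,250:]=0;m[:160]=0;m[240:]=0
v,u=np.nonzero(m);print(u.min(),u.max(),v.min(),v.max(),u.mean(),v.mean())
print('mid@.148',ray('w1',u.mean(),v.mean(),.148))
(c,r)=cv2.minEnclosingCircle(np.c_[u,v][v>205].astype(np.float32));print(c,r)
print('top',ray('w1',c[0],c[1],.175),pt('w1',*c))
print('sock',ray('w1',497,64,.073),pt('w1',497,64))
print('ptr',ray('w1',400,46,.03))
def pts(c,h):  print(c)
# stand top corners
for p in[(190,189),(229,139),(271,180)]: print('st',ray('w1',*p,.06))
```

```text
211 233 192 224 222.1407942238267 208.07039711191337
mid@.148 [ 0.45574638 -0.21077695  0.148     ]
(222.0, 212.875) 12.135404586791992
top [ 0.4522432 -0.2064303  0.175    ] [ 0.45372051 -0.20759118  0.17019825]
sock [0.43025962 0.12799927 0.073     ] [0.43285357 0.13944417 0.05719468]
ptr [0.37306967 0.04998353 0.03      ]
st [ 0.44184786 -0.26039421  0.06      ]
st [ 0.40016308 -0.18790388  0.06      ]
st [ 0.46859217 -0.15722084  0.06      ]
```

Call:
step_arm([
  {"xyz": [-0.41,0.4,0.2],"turn": [0,0,0],"gripper": 1},
  {"xyz": [-0.42,0.39,0.4],"turn": [0,0,0],"gripper": 1},
  {"xyz": [0,0,0.6],"turn": [0,0,0],"gripper": 1},
  {"xyz": [0,0,0.6],"turn": [0,0,0],"gripper": 1},
  {"xyz": [0,0,0.6],"turn": [0,0,0],"gripper": 1},
  {"xyz": [0,0,0.5],"turn": [0,0,0],"gripper": 1},
  {"xyz": [0,0,0.45],"turn": [0,0,0],"gripper": 1},
  {"xyz": [0,0,0],"turn": [0,0,0],"gripper": 1},
  {"xyz": [0,0,0],"turn": [0,0,0],"gripper": 1},
])

```text
time_s: 2.57
position: [0.4536, -0.2055, 0.1547]
tool_rot: [[0.355, 0.935, -0.001], [0.935, -0.355, 0.001], [0.001, -0.001, -1.0]]
ft_force: [0.1, -0.4, 0.6]
grip_width: 0.0851
```

Run:
```python
from h import *
snap('wrist','w2'); s=env.observe(); print(s['time_s'],s['position'],s['ft_force'])
```

```text
2.6167 [ 0.45409125 -0.2060645   0.15550068] [-0.08283949 -0.03327697 -0.13498745]
```

View pics/w2.png

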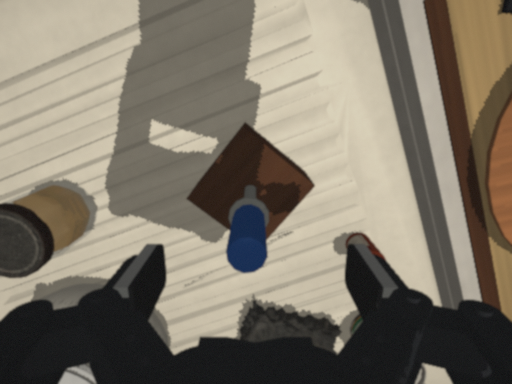

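The handle's top is at about (247,253), and the fingers sit on either side at (155,250) and (355,250). I'll check that against the projected TCP.

Run:
```python
from h import *
_,d,E,k=load('w2'); s=env.observe()
for z in(.175,.17,.155): 
  q=np.linalg.inv(E)@np.r_[s['position'][:2],z,1]; print(z,k[0]*q[0]/q[2]+k[2],k[1]*q[1]/q[2]+k[3])
print(pt('w2',247,253),pt('w2',247,262),ray('w2',247,253,.172),ray('w2',247,253,.175))
im=load('w2')[0]
m=cv2.inRange(cv2.cvtColor(im,cv2.COLOR_RGB2HSV),(100,120,40),(130,255,255)); m[:,:210]=0;m[:,290:]=0;m[:190]=0;m[280:]=0
v,u=np.nonzero(m);print(u.min(),u.max(),v.min(),v.max())
```

```text
0.175 253.96867797139183 253.67540818580412
0.17 253.9938516629282 249.00040333605926
0.155 254.0609094717697 236.54710140001464
[ 0.45406821 -0.20985516  0.17178393] [ 0.45892782 -0.21175338  0.17161494] [ 0.45396353 -0.2098087   0.172     ] [ 0.45251018 -0.20916369  0.175     ]
228 265 205 271
```

Call:
step_arm([
  {"xyz": [-0.09,0.03,0.05],"turn": [0,0,0],"gripper": 1},
  {"xyz": [0,0,0],"turn": [0,0,0],"gripper": -1},
  {"xyz": [0,0,0],"turn": [0,0,0],"gripper": -1},
  {"xyz": [0,0,0],"turn": [0,0,0],"gripper": -1},
  {"xyz": [0,0,0],"turn": [0,0,0],"gripper": -1},
  {"xyz": [0,0,0],"turn": [0,0,0],"gripper": -1},
  {"xyz": [0,0,0],"turn": [0,0,0],"gripper": -1},
  {"xyz": [0,0,0],"turn": [0,0,0],"gripper": -1},
  {"xyz": [0,0,0],"turn": [0,0,0],"gripper": -1},
  {"xyz": [0,0,0],"turn": [0,0,0],"gripper": -1},
], squeeze=60)

```text
time_s: 3.45
position: [0.4538, -0.2105, 0.1529]
tool_rot: [[0.356, 0.935, 0.001], [0.935, -0.356, -0.001], [-0.0, 0.001, -1.0]]
ft_force: [0.2, -0.0, 4.1]
grip_width: 0.0174
```

Call:
step_arm([
  {"xyz": [0,0,-0.2],"turn": [0,0,0],"gripper": -1},
  {"xyz": [0,0,-0.4],"turn": [0,0,0],"gripper": -1},
  {"xyz": [0,0,-0.5],"turn": [0,0,0],"gripper": -1},
  {"xyz": [0,0,-0.5],"turn": [0,0,0],"gripper": -1},
  {"xyz": [0,0,-0.5],"turn": [0,0,0],"gripper": -1},
  {"xyz": [0,0,-0.3],"turn": [0,0,0],"gripper": -1},
  {"xyz": [0,0,-0.1],"turn": [0,0,0],"gripper": -1},
  {"xyz": [0,0,0],"turn": [0,0,0],"gripper": -1},
])

```text
time_s: 4.12
position: [0.4537, -0.2104, 0.2532]
tool_rot: [[0.356, 0.935, 0.001], [0.935, -0.356, -0.001], [-0.0, 0.001, -1.0]]
ft_force: [0.1, 0.0, -0.7]
grip_width: 0.0182
```

Run:
```python
from h import *
snap('wrist','w3');snap('scene','s3'); s=env.observe(); print(s['time_s'],s['position'],s['ft_force'],s['grip_width'])
a=load('w3')[0][130:300,160:350];b=load('s3')[0][150:300,220:400]
cv2.imwrite('pics/v3.png',np.hstack([cv2.resize(x,(400,380),interpolation=cv2.INTER_CUBIC) for x in(a,b)])[:,:,::-1])
```

```text
4.2167 [ 0.45327275 -0.21011592  0.25165693] [-0.461982   -0.38694109 -1.22604289] 0.017883742047374904
```

View pics/v3.png

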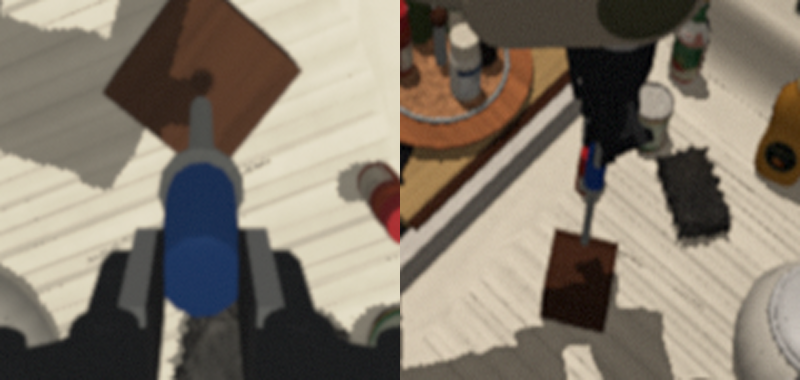

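The pin is held upright between the pads, with its foot clear of the hole. I'll carry it to above the socket.

Call:
step_arm([
  {"xyz": [0.3,-0.14,0],"turn": [0,0,0],"gripper": -1},
  {"xyz": [0.5,-0.23,0],"turn": [0,0,0],"gripper": -1},
  {"xyz": [0.7,-0.33,0],"turn": [0,0,0],"gripper": -1},
  {"xyz": [0.7,-0.33,0],"turn": [0,0,0],"gripper": -1},
  {"xyz": [0.7,-0.33,0],"turn": [0,0,0],"gripper": -1},
  {"xyz": [0.7,-0.33,0],"turn": [0,0,0],"gripper": -1},
  {"xyz": [0.7,-0.33,0],"turn": [0,0,0],"gripper": -1},
  {"xyz": [0.7,-0.33,0],"turn": [0,0,0],"gripper": -1},
  {"xyz": [0.7,-0.33,0],"turn": [0,0,0],"gripper": -1},
  {"xyz": [0.7,-0.33,0],"turn": [0,0,0],"gripper": -1},
  {"xyz": [0.6,-0.28,0],"turn": [0,0,0],"gripper": -1},
  {"xyz": [0.4,-0.19,0],"turn": [0,0,0],"gripper": -1},
  {"xyz": [0.3,-0.14,0],"turn": [0,0,0],"gripper": -1},
  {"xyz": [0,0,0],"turn": [0,0,0],"gripper": -1},
  {"xyz": [0,0,0],"turn": [0,0,0],"gripper": -1},
  {"xyz": [0,0,0],"turn": [0,0,0],"gripper": -1},
])

```text
time_s: 5.55
position: [0.4276, 0.1287, 0.2521]
tool_rot: [[0.356, 0.935, -0.001], [0.935, -0.356, -0.0], [-0.001, -0.001, -1.0]]
ft_force: [0.3, -0.9, -0.8]
grip_width: 0.0173
```

Run:
```python
from h import *
snap('wrist','w4');snap('scene','s4'); s=env.observe(); print(s['time_s'],s['position'],s['ft_force'],s['grip_width'])
a=load('w4')[0][100:300,140:370];b=load('s4')[0][110:230,160:310]
cv2.imwrite('pics/v4.png',np.vstack([cv2.resize(a,(460,400),interpolation=cv2.INTER_CUBIC)])[:,:,::-1])
cv2.imwrite('pics/v4.png',np.hstack([cv2.resize(a,(460,400),interpolation=cv2.INTER_CUBIC),cv2.resize(b,(340,400),interpolation=cv2.INTER_CUBIC)])[:,:,::-1])
_,d,E,k=load('w4')
for z in(.25,.106): 
  q=np.linalg.inv(E)@np.r_[s['position'][:2],z,1]; print(z,k[0]*q[0]/q[2]+k[2],k[1]*q[1]/q[2]+k[3])
print(ray('w3',256,174.7,.1055))
```

```text
5.65 [0.42784639 0.12834784 0.25233069] [-0.07406325 -0.62302238 -1.56821579] 0.01729670088027321
0.25 254.32718233144777 234.27851898188544
0.106 254.68772693378563 175.05952884027008
[ 0.45470224 -0.20956378  0.1055    ]
```

View pics/v4.png

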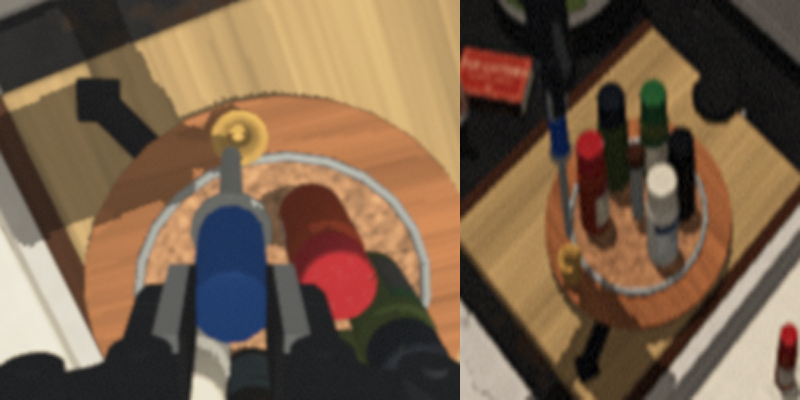

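The socket mouth is at crop (239,134), or full (259.5,167). The pin foot is at crop (230,149), or full (255,174.5).

Run:
```python
from h import *
S=ray('w4',259.5,167,.073);F=ray('w4',255,174.3,.1062);print('S',S,'F',F,'S-F',S-F)
d=S-F;print('tool',.356*d[0]+.935*d[1],.935*d[0]-.356*d[1])
print('scene S',ray('s4',160+(569-460)*150/340,110+258*.3,.073))
# pointer/jar check from this view
f=lambda x,y:(140+x/2,100+y/2)
print('ptr',ray('w4',*f(97,83),.03),'red',ray('w4',*f(340,288),.154))
```

```text
S [0.42847276 0.1338312  0.073     ] F [0.42717448 0.12894519 0.1062    ] S-F [ 0.00129829  0.00488601 -0.0332    ]
tool 0.005030609608644765 -0.0005255195038735404
scene S [0.42739734 0.12986788 0.073     ]
ptr [0.37594688 0.06065029 0.03      ] red [0.49593902 0.15673006 0.154     ]
```

Call:
step_arm([
  {"xyz": [0.11,0,0.1],"turn": [0,0,0],"gripper": -1},
  {"xyz": [0,0,0.2],"turn": [0,0,0],"gripper": -1},
  {"xyz": [0,0,0.2],"turn": [0,0,0],"gripper": -1},
  {"xyz": [0,0,0.1],"turn": [0,0,0],"gripper": -1},
  {"xyz": [0,0,0],"turn": [0,0,0],"gripper": -1},
])

```text
time_s: 6.07
position: [0.4289, 0.1329, 0.2272]
tool_rot: [[0.356, 0.934, -0.003], [0.934, -0.356, -0.0], [-0.001, -0.002, -1.0]]
ft_force: [-1.0, 0.0, -1.3]
grip_width: 0.0177
```

Run:
```python
from h import *
snap('wrist','w5'); s=env.observe(); print(s['time_s'],s['position'],s['ft_force'],s['grip_width'])
crop('w5','v5',205,120,305,200,6)
```

```text
6.1167 [0.42920469 0.1329875  0.22789148] [ 0.64835611  0.52412118 -0.32015818] 0.01725765751969049
```

View pics/v5.png

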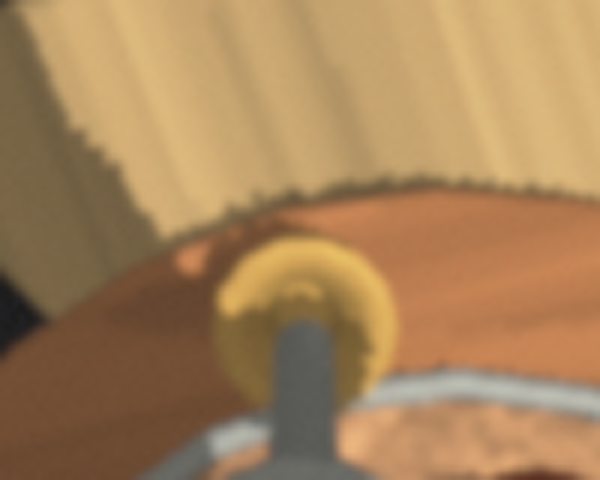

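The foot is centred over the mouth to within about 2 mm. The chamfer allows several mm, so I'll descend with a small correction.

Call:
step_arm([
  {"xyz": [0.01,0.04,0.1],"turn": [0,0,0],"gripper": -1},
  {"xyz": [0,0,0.1],"turn": [0,0,0],"gripper": -1},
  {"xyz": [0,0,0.1],"turn": [0,0,0],"gripper": -1},
  {"xyz": [0,0,0.1],"turn": [0,0,0],"gripper": -1},
  {"xyz": [0,0,0.1],"turn": [0,0,0],"gripper": -1},
  {"xyz": [0,0,0],"turn": [0,0,0],"gripper": -1},
])

```text
time_s: 6.62
position: [0.4307, 0.1329, 0.2077]
tool_rot: [[0.356, 0.935, -0.001], [0.935, -0.356, -0.0], [-0.001, -0.001, -1.0]]
ft_force: [-0.7, 1.2, -1.5]
grip_width: 0.0174
```

Call:
step_arm([
  {"xyz": [0,0,0.1],"turn": [0,0,0],"gripper": -1},
  {"xyz": [0,0,0.1],"turn": [0,0,0],"gripper": -1},
  {"xyz": [0,0,0.05],"turn": [0,0,0],"gripper": -1},
  {"xyz": [0,0,0],"turn": [0,0,0],"gripper": -1},
  {"xyz": [0,0,0],"turn": [0,0,0],"gripper": -1},
])

```text
time_s: 7.03
position: [0.4311, 0.1329, 0.1985]
tool_rot: [[0.356, 0.935, -0.0], [0.935, -0.356, 0.0], [-0.0, -0.0, -1.0]]
ft_force: [0.6, -0.1, -1.2]
grip_width: 0.0177
```

Call:
step_arm([
  {"xyz": [0,0,0.04],"turn": [0,0,0],"gripper": -1},
  {"xyz": [0,0,0.04],"turn": [0,0,0],"gripper": -1},
  {"xyz": [0,0,0],"turn": [0,0,0],"gripper": -1},
  {"xyz": [0,0,0],"turn": [0,0,0],"gripper": -1},
])

```text
time_s: 7.37
position: [0.431, 0.1329, 0.1953]
tool_rot: [[0.356, 0.935, -0.0], [0.935, -0.356, 0.0], [-0.0, -0.0, -1.0]]
ft_force: [-0.5, 0.6, -0.7]
grip_width: 0.0175
```

```bash
cat > arc.py <<'E'
import numpy as np,sys
C=np.array([.5435,.1205]);r=.113
th=[float(a) for a in sys.argv[1:]]
P=[C+r*np.array([np.cos(np.radians(a)),np.sin(np.radians(a))]) for a in th]
print(P[0],P[-1])
for a,b in zip(P,P[1:]):
    d=(b-a)/.04; print('[%.3f, %.3f]'%(.356*d[0]+.935*d[1],.935*d[0]-.356*d[1]),end=' ')
E
python3 arc.py 173.7 174.2 175.2 176.7 178.7 181.2 183.7 186.2 188.7 191.2 193.7 196.2 198.2 199.7 200.7 201.2
```

```text
[0.43118241 0.13289998] [0.43814741 0.07963642]
[-0.024, 0.006] [-0.048, 0.013] [-0.071, 0.021] [-0.094, 0.031] [-0.115, 0.044] [-0.113, 0.049] [-0.111, 0.054] [-0.109, 0.058] [-0.106, 0.063] [-0.103, 0.068] [-0.100, 0.072] [-0.078, 0.061] [-0.057, 0.047] [-0.037, 0.032] [-0.018, 0.016]
```

Call:
step_arm([
  {"xyz": [-0.024,0.006,0],"turn": [0,0,0],"gripper": -1},
  {"xyz": [-0.048,0.013,0],"turn": [0,0,0],"gripper": -1},
  {"xyz": [-0.071,0.021,0],"turn": [0,0,0],"gripper": -1},
  {"xyz": [-0.094,0.031,0],"turn": [0,0,0],"gripper": -1},
  {"xyz": [-0.115,0.044,0],"turn": [0,0,0],"gripper": -1},
  {"xyz": [-0.113,0.049,0],"turn": [0,0,0],"gripper": -1},
  {"xyz": [-0.111,0.054,0],"turn": [0,0,0],"gripper": -1},
  {"xyz": [-0.109,0.058,0],"turn": [0,0,0],"gripper": -1},
  {"xyz": [-0.106,0.063,0],"turn": [0,0,0],"gripper": -1},
  {"xyz": [-0.103,0.068,0],"turn": [0,0,0],"gripper": -1},
  {"xyz": [-0.1,0.072,0],"turn": [0,0,0],"gripper": -1},
  {"xyz": [-0.078,0.061,0],"turn": [0,0,0],"gripper": -1},
  {"xyz": [-0.057,0.047,0],"turn": [0,0,0],"gripper": -1},
  {"xyz": [-0.037,0.032,0],"turn": [0,0,0],"gripper": -1},
  {"xyz": [-0.018,0.016,0],"turn": [0,0,0],"gripper": -1},
  {"xyz": [0,0,0],"turn": [0,0,0],"gripper": -1},
])

```text
time_s: 8.7
position: [0.438, 0.0795, 0.1953]
tool_rot: [[0.356, 0.934, -0.0], [0.934, -0.356, -0.0], [-0.0, -0.0, -1.0]]
ft_force: [-0.2, 0.0, -0.7]
grip_width: 0.0173
```

```bash
python3 - <<'E'
from h import *
snap('scene','s6'); snap('wrist','w6'); s=env.observe(); print(s['time_s'],s['position'],s['ft_force'],s['wrist_torque'],s['grip_width'])
a=load('w6')[0][60:300,110:410];b=load('s6')[0][110:230,160:310]
cv2.imwrite('pics/v6.png',np.hstack([cv2.resize(a,(450,360),interpolation=cv2.INTER_CUBIC),cv2.resize(b,(350,360),interpolation=cv2.INTER_CUBIC)])[:,:,::-1])
E
python3 arc.py 201.2 201.7 202.7 204.2 206.2 208.7 211.2 213.7 216.2 218.7 221.2 223.7 226.2 228.7 231.2 233.2 234.7 235.7 236.2
```

```text
8.8 [0.43792528 0.07966561 0.19530285] [-0.51810507 -0.15262005 -0.25731803] [0.0110248  0.0137372  0.00657478] 0.017398120757994635
[0.43814741 0.07963642] [0.4806386  0.02659875]
[-0.018, 0.017] [-0.036, 0.034] [-0.053, 0.052] [-0.068, 0.071] [-0.082, 0.092] [-0.078, 0.096] [-0.074, 0.099] [-0.069, 0.102] [-0.065, 0.105] [-0.060, 0.108] [-0.055, 0.110] [-0.051, 0.112] [-0.046, 0.115] [-0.041, 0.116] [-0.029, 0.094] [-0.019, 0.071] [-0.012, 0.048] [-0.006, 0.024]
```

View pics/v6.png

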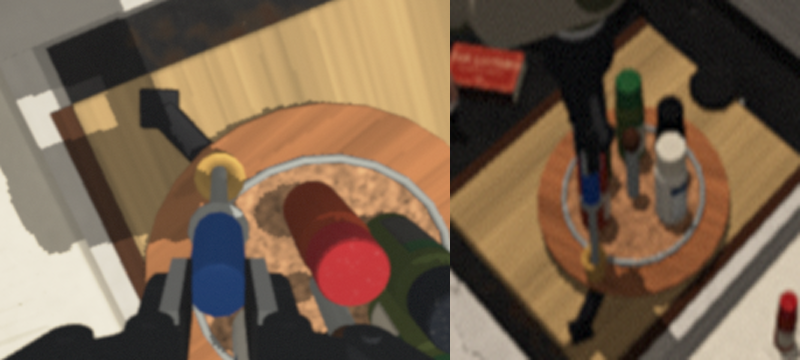

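The pin is seated and the tray is turning with it. The socket is now at the pointer, the jars are standing and the forces are near zero. I'll continue the arc.

Call:
step_arm([
  {"xyz": [-0.018,0.017,0],"turn": [0,0,0],"gripper": -1},
  {"xyz": [-0.036,0.034,0],"turn": [0,0,0],"gripper": -1},
  {"xyz": [-0.053,0.052,0],"turn": [0,0,0],"gripper": -1},
  {"xyz": [-0.068,0.071,0],"turn": [0,0,0],"gripper": -1},
  {"xyz": [-0.082,0.092,0],"turn": [0,0,0],"gripper": -1},
  {"xyz": [-0.078,0.096,0],"turn": [0,0,0],"gripper": -1},
  {"xyz": [-0.074,0.099,0],"turn": [0,0,0],"gripper": -1},
  {"xyz": [-0.069,0.102,0],"turn": [0,0,0],"gripper": -1},
  {"xyz": [-0.065,0.105,0],"turn": [0,0,0],"gripper": -1},
  {"xyz": [-0.06,0.108,0],"turn": [0,0,0],"gripper": -1},
  {"xyz": [-0.055,0.11,0],"turn": [0,0,0],"gripper": -1},
  {"xyz": [-0.051,0.112,0],"turn": [0,0,0],"gripper": -1},
  {"xyz": [-0.046,0.115,0],"turn": [0,0,0],"gripper": -1},
  {"xyz": [-0.041,0.116,0],"turn": [0,0,0],"gripper": -1},
  {"xyz": [-0.029,0.094,0],"turn": [0,0,0],"gripper": -1},
  {"xyz": [-0.019,0.071,0],"turn": [0,0,0],"gripper": -1},
  {"xyz": [-0.012,0.048,0],"turn": [0,0,0],"gripper": -1},
  {"xyz": [-0.006,0.024,0],"turn": [0,0,0],"gripper": -1},
  {"xyz": [0,0,0],"turn": [0,0,0],"gripper": -1},
  {"xyz": [0,0,0],"turn": [0,0,0],"gripper": -1},
])

```text
time_s: 10.47
position: [0.4804, 0.0266, 0.1953]
tool_rot: [[0.356, 0.935, -0.0], [0.935, -0.356, -0.0], [-0.0, -0.0, -1.0]]
ft_force: [-0.0, 0.4, 0.1]
grip_width: 0.017
```

Run:
```python
from h import *
snap('top','t7');snap('scene','s7'); snap('wrist','w7'); s=env.observe(); print(s['time_s'],s['position'],s['ft_force'],s['wrist_torque'],s['grip_width'])
a=load('w7')[0][60:300,110:410];b=load('s7')[0][110:240,160:310];c=load('t7')[0][130:255,185:285]
R=lambda x,w,h:cv2.resize(x,(w,h),interpolation=cv2.INTER_CUBIC)
cv2.imwrite('pics/v7.png',np.hstack([R(a,450,600),np.vstack([R(b,340,295),R(c,340,305)])])[:,:,::-1])
```

```text
10.6167 [0.48037277 0.02659534 0.19531743] [ 0.18583955 -0.28556744 -1.11045856] [-0.03810239  0.08790965  0.04965051] 0.01753995415468993
```

View pics/v7.png

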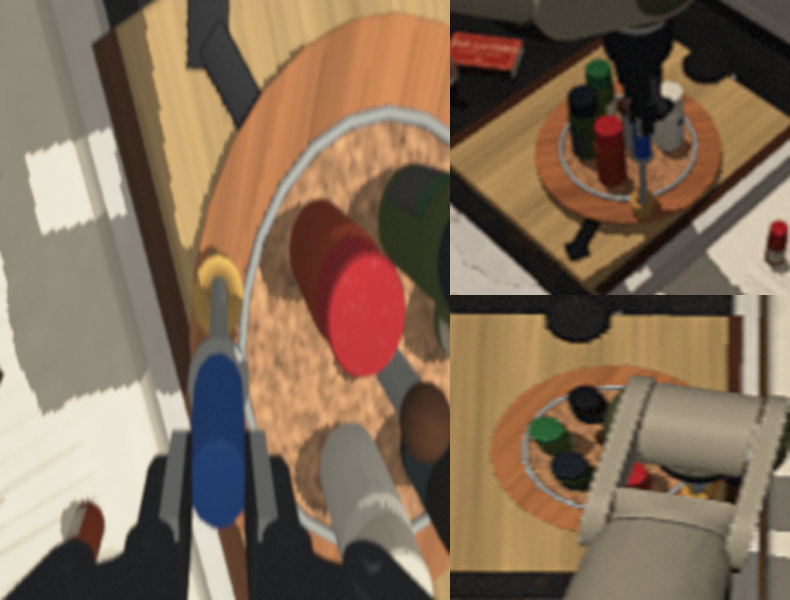

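All five jars are upright. The red cap (wrist crop 367,314) lies between the post's knob (426,415) and the pointer's shaft (225,70). I'll check the line with numbers.

Run:
```python
from h import *
f=lambda x,y:(110+x/1.5,60+y/2.5)
K=ray('w7',*f(425,415),.136);R=ray('w7',*f(367,312),.154);p1=ray('w7',*f(240,95),.03);p2=ray('w7',*f(222,62),.03);S=ray('w7',*f(218,285),.073)
print(K,R,p1,p2,S)
g=lambda x,y:(160+(x-450)*150/340,110+y*130/295)
Rs=ray('s7',*g(609,127),.154);Ps=ray('s7',*g(574,248),.03);print('scene',Rs,Ps)
ang=lambda p,C:np.degrees(np.arctan2(p[1]-C[1],p[0]-C[0]))%360
for C in [K,(.5435,.1205),(.540,.1173)]:
    print([round(ang(p,C),1) for p in(R,p1,p2,S,Rs,Ps)])
for C,P,Rr in[((.5435,.1205),p2,R),((.540,.1173),Ps,Rs),(K,p2,R)]:
    a=np.radians(ang(P,C));e=np.array(Rr[:2])-C[:2];print('lateral',-np.sin(a)*e[0]+np.cos(a)*e[1],'radial',np.cos(a)*e[0]+np.sin(a)*e[1])
im,d,E,k=load('w7')
hs=cv2.cvtColor(im,cv2.COLOR_RGB2HSV);m=cv2.inRange(hs,(0,180,170),(8,255,255))+cv2.inRange(hs,(172,180,170),(180,255,255));m[:,:300]=0
v,u=np.nonzero(m);print('cap',u.mean(),v.mean(),len(u),f(367,312))
```

```text
[0.536523   0.11856382 0.136     ] [0.48760699 0.09582173 0.154     ] [0.41609699 0.0675575  0.03      ] [0.40002555 0.06070915 0.03      ] [0.47472954 0.02930699 0.073     ]
scene [0.48505709 0.08940533 0.154     ] [0.38134698 0.0551807  0.03      ]
[np.float64(204.9), np.float64(203.0), np.float64(203.0), np.float64(235.3), np.float64(209.5), np.float64(202.2)]
[np.float64(203.8), np.float64(202.6), np.float64(202.6), np.float64(233.0), np.float64(208.0), np.float64(201.9)]
[np.float64(202.3), np.float64(201.9), np.float64(202.0), np.float64(233.4), np.float64(206.9), np.float64(201.4)]
lateral 0.0012790694086773392 radial 0.06108526554437303
lateral 0.005942919000850724 radial 0.06133121042199783
lateral 0.0018496767177375514 radial 0.0539124979920918
cap 353.90525587828495 185.71023513139696 1446 (354.66666666666663, 184.8)
```

Every estimate puts the jar 1–6 mm past the line, against a limit of 10 mm. I'll do one blob-based cross-check in the scene view, then hand in if it agrees.

Run:
```python
from h import *
im=load('s7')[0];hs=cv2.cvtColor(im,cv2.COLOR_RGB2HSV);m=cv2.inRange(hs,(0,180,150),(8,255,255))+cv2.inRange(hs,(172,180,150),(180,255,255))
m[:155]=0;m[190:]=0;m[:,215:245]*=1;m[:,:215]=0;m[:,245:]=0
v,u=np.nonzero(m);print(len(u),u.min(),u.max(),v.min(),v.max())
R=ray('s7',u.mean(),v.min()+6,.154)
for C in((.5435,.1205),(.540,.1173)):
    a=np.radians(202.0);e=R[:2]-C;print(R,'lateral',-np.sin(a)*e[0]+np.cos(a)*e[1])
s=env.observe();print(s['time_s'],np.abs(s['qvel']).max(),s['ft_force'])
```

```text
49 225 233 162 168
[0.4782439 0.085429  0.154    ] lateral 0.00807189966256
[0.4782439 0.085429  0.154    ] lateral 0.00641603440490196
10.6167 0.10092039641961664 [ 0.18583955 -0.28556744 -1.11045856]
```

The scene view leans a little further past the line, so I'll ease back about 2.5°.

Call:
step_arm([
  {"xyz": [0.008,-0.03,0],"turn": [0,0,0],"gripper": -1},
  {"xyz": [0.014,-0.06,0],"turn": [0,0,0],"gripper": -1},
  {"xyz": [0.008,-0.03,0],"turn": [0,0,0],"gripper": -1},
  {"xyz": [0,0,0],"turn": [0,0,0],"gripper": -1},
  {"xyz": [0,0,0],"turn": [0,0,0],"gripper": -1},
  {"xyz": [0,0,0],"turn": [0,0,0],"gripper": -1},
  {"xyz": [0,0,0],"turn": [0,0,0],"gripper": -1},
])

```text
time_s: 11.2
position: [0.4765, 0.0293, 0.1953]
tool_rot: [[0.356, 0.935, 0.0], [0.935, -0.356, 0.0], [0.0, 0.0, -1.0]]
ft_force: [-0.6, 0.3, -0.4]
grip_width: 0.0175
```

Run:
```python
from h import *
snap('wrist','w8');snap('scene','s8');s=env.observe();print(s['time_s'],s['position'],s['ft_force'],s['grip_width'])
im=load('w8')[0];hs=cv2.cvtColor(im,cv2.COLOR_RGB2HSV);m=cv2.inRange(hs,(0,180,170),(8,255,255))+cv2.inRange(hs,(172,180,170),(180,255,255));m[:,:300]=0
v,u=np.nonzero(m);R=ray('w8',u.mean(),v.mean(),.154)
for C in((.5435,.1205),(.540,.1173)):
    a=np.radians(202.3);e=R[:2]-C;print(R,'lateral',-np.sin(a)*e[0]+np.cos(a)*e[1])
a=load('w8')[0][60:300,110:410];b=load('s8')[0][120:240,170:290]
R=lambda x,w,h:cv2.resize(x,(w,h),interpolation=cv2.INTER_CUBIC)
cv2.imwrite('pics/v8.png',np.hstack([R(a,400,320),R(b,400,400)[:320]])[:,:,::-1])
```

```text
11.3 [0.47651038 0.02932872 0.195331  ] [-0.59166906  0.22940823 -0.84152503] 0.017813384578807195
[0.487891   0.09515003 0.154     ] lateral 0.00235286059348519
[0.487891   0.09515003 0.154     ] lateral 0.00072028605300219
```

View pics/v8.png

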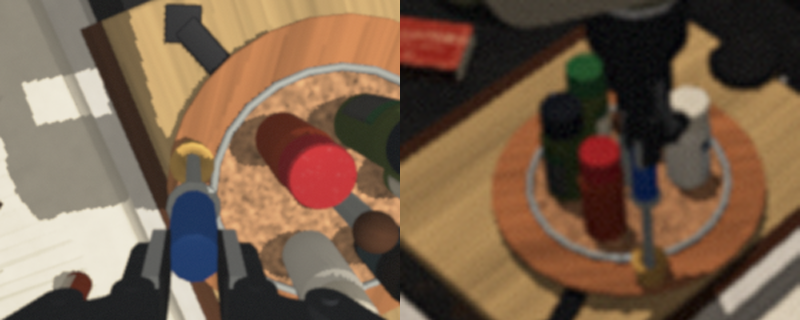

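The jar is now in line to within about 1–2 mm by the wrist view. The pin is seated and gripped, and the jars I can see are upright. Handing in.

```bash
python3 -c "
from h import *
print(order.close_job()); s=env.observe(); print(s['time_s'],s['position'],s['grip_width'])"
```

```text
the job is handed in; nothing more can be done
None
the job is handed in; nothing more can be done
```

The red-capped jar stands in front at the pointer, and the job was handed in at 11.3 s with the pin still gripped in the socket and the arm at rest. No verdict was reported.

- **What I did:** I lifted the pin from its stand and lowered it into the brass socket. I then turned the tray about 60° counter-clockwise by the pin, ending with a small ease back of about 2.5°.
- **Pin:** By the arm's height reading its foot is about 24 mm below the socket mouth. It looked upright in the last picture. I did not measure its tilt or its offset in the socket.
- **Forces:** No reading during the insertion and turning went above about 2 N at the wrist. The grip was set to 60 N and not measured.
- **Red jar:** The last wrist view puts it about 1–2 mm from the pointer line, against a limit of 10 mm.
- **Other jars:** Green, white and navy stand upright in the last picture. The black one was mostly hidden behind the hand there; it was last seen standing just before the final small move.

**Checks that disagreed:**
- **Red jar position:** Before the ease-back, the coarser scene camera put the red jar 6–8 mm past the line, while the wrist camera put it at 1–2 mm. I eased back because of that, and measured again only with the wrist camera.
- **Camera offset:** The overhead camera's positions were about 4–5 mm off from the arm's. I used the arm's positions for the turn.
- **Gripper opening:** It read about 17.5 mm on the 22 mm handle throughout. The pin stayed held.

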